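Find the heavy side of a balancing wheel by feel and hold it down

ROBOT

A 7-joint arm with a two-finger parallel gripper is mounted at the origin on the work surface. World frame = base frame: x ahead of the robot, y to its left, z up, the work surface at z = 0. Lengths are in m, angles in rad, forces in N, time in s.
With the tool pointing down it reaches from about 0.35 to 0.9 m from the base axis. Payload 19.9 kg.
Tool frame: the origin (TCP) lies midway between the tips of the shut fingers; the grasp point (between the pads) lies 19 mm behind it (ctrl.hold_point_z is the distance from the TCP to the grasp point, in m); x points along the fingers, z is the direction in which the jaws open and shut, and the axes are right-handed (so a half turn about x gives the same grasp; the last joint's range is limited). The gripper opens to 85 mm and grips with 20 to 120 N. Pads are 22 mm wide; open, the fingers measure 114 mm over their backs; the gripper's body (76 mm by 85 mm) begins 54 mm behind the grasp point. The pads swing forward as they close: fully open they stand 13 mm farther back than shut.
Start: joints at [1.113, 0.417, -0.01, 1.614, 0.005, 1.111, -0.053], TCP at [0.252, -0.572, 0.231] pointing down, gripper open.
Joint ranges: [-2.81, 2.81], [-0.39, 2.02], [-1.27, 1.25], [0.06, 2.57], [-1.19, 4.33], [0.19, 2], [-2.82, 2.82]. Speed limits (rad/s): [1.89, 1.89, 2.39, 2.39, 3.01, 3.01, 3.01].

INTERFACE

Orientations are given as a unit quaternion [w, x, y, z].
In Python, from cell import ctrl, grip, inverse_kinematics, get_image, camera_info, workorder, cut_out, sensors gives the robot as it stands. Calls block until the motion is done:
- ctrl.move_to(position, orientation): joint-space move of the TCP to a pose.
- ctrl.servo_line(position, v=0.15, orientation=None, force_limit=None): straight line of the TCP; orientation=None keeps the orientation; v is the mean speed in m/s. With force_limit (N) it stops when the force on the tool has changed by that much, and returns True; else False.
- ctrl.goto_joints(angles): joint-space move.
- grip(opening): finger opening in m; the grip force is fixed at half the most; returns when the fingers have stopped.
- ctrl.pause(seconds).
- inverse_kinematics(position, orientation): joint angles nearest the present ones, or None.
- get_image(name): name is "side" or "top"; returns (picture, depth): 400x640x3 uint8, red, green, blue; 400x640 float32, m along the optical axis (not along the pixel's ray), 0 where there is no reading.
- camera_info(name): a dict with "K" (3x3 intrinsics, pixels), "k1" (the pictures are not rectified: a ray, as slopes to the right and down, at radius r is drawn at 1 + k1 r^2 times it, then the intrinsics apply), "rvec" (rotation vector, rad) and "tvec" (3), from world to camera coordinates, as OpenCV has them. Camera axes: x right, y down, z forward; pixel columns grow to the right and rows downward; lengths in m; the calibration is good to about 2 mm. A picture is of the moment at which its call begins. camera_info takes no time and is no camera call.
A pose or a line that the arm cannot do raises ctrl.MotionError and nothing moves.
- workorder.close_job(): hands the job in, once; it reports no verdict.
Trained networks look in the newest picture that a camera, given by its name, has taken for a name from the list of things; names that differ only in an ending like _2 or _b are one class to them, and where a whole thing is asked for, a point or a joint stands for the part that bears it (a point fixed in the world has none). Each returns a list of dicts, best first, with "score" (0 to 1); they miss things now and then, are a little off and sometimes report something else, mostly with a low value. They report only what shows in the picture. A call takes as long as a camera call.
- cut_out(camera, thing): "pixels" (400x640 bool, what is visible of it) and "location" ([column, row] in pixels, amid what is visible of it).
Readings, each from a call of its own:
- sensors.read_time(): time.
- sensors.read_joint_positions(): joint angles.
- sensors.read_qd(): joint speeds.
- sensors.read_joint_torque(): joint torques, N m.
- sensors.read_tcp_pos(): TCP position.
- sensors.read_orientation(): TCP orientation.
- sensors.read_contact_force(): force on the tool from outside, world axes, zero at the start.
- sensors.read_moment(): the same for the moment, N m.
- sensors.read_width(): finger opening in m.
Only numpy, scipy, OpenCV 4.12 (cv2) and the standard library are available. Lean on these libraries where they do the work, as an engineer would, in place of code of your own. Each camera call takes 0.05 s, during which the arm holds its last target.

TASK

The wheel on the balancing stand has a hidden heavy side that cannot be seen. Take the red crank handle, turn the wheel by hand at least half a turn to feel which side is heavy, then turn it until the heavy side hangs straight down and finish while still gripping the handle there, with the wheel at rest, so that the top can be marked. Leave the jar, screwdriver, spanner and bin around the stand where they are.

Things in the scene. Friction and masses are not known exactly. Their poses are not given: they have to be found in the camera images.
- stand: balancing stand bolted to the bench: grey base plate 170 x 150 x 14 mm, blue bearing pedestal, plain closed aluminium wheel (160 mm diameter, 30 mm thick) on a level axle 170 mm above the bench. Origin: on the bench under the wheel's centre. y: level, along the axle, from the crank side (handle at -y) to the pedestal (y over 32 mm); z up; x level, in the wheel's plane
- axle (a point): centre of the wheel, 170 mm above the bench, with the stand's axes. The wheel is balanced but for one hidden heavy place inside it ("heavy"; its x axis points from the axle to it), at an unknown bearing from the handle, new in every start. Its weight turns that side down with 0.19 to 0.28 N m when level with the axle (3 to 4.6 N at the handle), else by the sine of its angle from straight down
- handle (a point): middle of the red handle sleeve to grip: 22 mm diameter, 50 mm long, parallel to the axle, 60 mm off the axle's line, its middle 85 mm out from the wheel's centre (stand y = -85; sleeve y -60 to -110, behind it a bare 10 mm pin). The sleeve spins freely on the pin, so a gripper pinching it can carry it right round the circle without turning itself. These axes turn with the wheel
- wheel (a joint): wheel angle in rad, no stops: the handle is at x = 60 cos, z = 60 sin mm from axle (stand axes): 0 level on the +x side, pi/2 straight up. The bearing drags with about 0.33 N m either way (5.5 N at the handle): the wheel stays where it is left and never settles by itself. Raising the heavy side takes more push than lowering it; the mean of both ways at one place is the weight's share
- jar: bystander: closed jar, 60 mm in diameter, 75 mm tall, standing; origin at the centre of its underside
- driver: bystander: screwdriver with red handle, 200 mm long, lying on the bench; origin under it
- spanner: bystander: steel spanner, 170 mm long, lying on the bench; origin under it
- bin: bystander: open blue bin, 100 x 150 x 70 mm; origin at the centre of its underside

How it is judged:
On the way:
1. the wheel has been turned so far that its handle is well across from where it began (over 100 mm away) (distance of handle from where it was at the start of the episode above 0.1 m), for 0.15 s.
At the end, for the whole second after the job is handed in: The wheel's heavy side hangs straight down within 15 degrees, the wheel is at rest, and the fingers still grip the handle (over 2 N) (angle between heavy's own x axis and vertical above 2.88 rad and contact force between the fingers and wheel above 2 N and velocity of joint wheel between -0.15 and 0.15 rad/s); the arm keeps its last pose, push and grip.
It fails at once if a bystander is shifted by more than 30 mm (distance of any of jar, driver, spanner, bin from where it was at the start of the episode above 0.03 m).
It fails at once if the jar is tipped over (angle between jar's own z axis and vertical above 0.5 rad).
It also fails if it takes over 54 s, if anything falls off the work surface, if the arm or the gripper's body presses on something with over 40 N, if the wrist force passes 120 N, or if a joint passes its speed limit or range.

## Working session

There is one attempt and no reset: what is moved stays moved. The work goes in short steps, each a Python script; the robot and the scene stay as the last script left them, time stands still between calls to the robot, and variables do not carry over. Pictures are saved under pics/ and viewed, and the job is handed in when it is done.

```bash
ls; mkdir -p pics; cat > h.py <<'E'
import numpy as np, cv2
from cell import *
def cam(n):
    c=camera_info(n); K=np.array(c['K']); R=cv2.Rodrigues(np.array(c['rvec'],float))[0]; t=np.array(c['tvec'],float).ravel()
    return K,c['k1'],R,t
def unproj(n,uv,d):
    K,k1,R,t=cam(n); uv=np.atleast_2d(uv).astype(float); d=np.atleast_1d(d)
    p=cv2.undistortPoints(uv.reshape(-1,1,2),K,np.array([k1,0,0,0,0.])).reshape(-1,2)
    P=np.c_[p*d[:,None],d]
    return (P-t)@R
def proj(n,X):
    K,k1,R,t=cam(n)
    return cv2.projectPoints(np.atleast_2d(X).astype(float),cv2.Rodrigues(R)[0],t,K,np.array([k1,0,0,0,0.]))[0].reshape(-1,2)
E
python3 - <<'E'
from h import *
for n in ['side','top']:
    im,d=get_image(n); cv2.imwrite(f'pics/{n}0.png',im[:,:,::-1]); np.savez(f'{n}0.npz',im=im,d=d)
    K,k1,R,t=cam(n); print(n,-R.T@t,R[2],K[0,0],k1)
    for th in ['stand','handle','wheel','jar','driver','spanner','bin']:
        for r in cut_out(n,th)[:2]:
            m=r['pixels']; v,u=np.nonzero(m&(d>0)); 
            if len(u)==0: continue
            P=unproj(n,np.c_[u,v],d[v,u]); print(th,round(r['score'],2),r['location'],len(u),np.median(P,0).round(3),P.min(0).round(3),P.max(0).round(3))
            np.save(f'{n}_{th}.npy',m) if r is not None else 0
print(sensors.read_time(),sensors.read_orientation(),ctrl.hold_point_z)
E
```

```text
pics
side [ 0.90753317 -0.39857635  0.79730985] [-0.30716435  0.63393955 -0.70976807] 380.24153210032324 -0.07766760341674629
stand 0.75 [276.3, 209.7] 5707 [0.559 0.097 0.158] [ 0.349 -0.014 -0.001] [0.632 0.359 0.251]
stand 0.21 [316.8, 285.0] 550 [0.701 0.046 0.008] [ 0.614  0.017 -0.001] [0.782 0.073 0.013]
handle 0.66 [269.1, 201.6] 3208 [0.551 0.093 0.197] [ 0.322 -0.014 -0.003] [0.627 0.34  0.251]
wheel 0.95 [266.9, 198.1] 3176 [0.552 0.093 0.197] [ 0.351 -0.013 -0.002] [0.627 0.359 0.251]
jar 0.74 [335.4, 224.5] 651 [0.678 0.197 0.057] [ 0.644  0.182 -0.003] [0.702 0.307 0.08 ]
driver 0.53 [308.2, 192.8] 126 [0.547 0.298 0.02 ] [0.517 0.287 0.001] [0.607 0.329 0.03 ]
spanner 0.86 [320.9, 287.0] 583 [0.709 0.046 0.008] [ 0.615  0.017 -0.003] [0.782 0.073 0.013]
bin 0.64 [312.7, 154.2] 1605 [0.485 0.457 0.036] [ 0.384  0.199 -0.003] [0.574 0.601 0.211]
top [0.45311822 0.17670151 1.08145883] [ 0.15935256  0.00757758 -0.98719266] 382.68814463814954 0.015116849325857632
stand 0.82 [333.2, 228.7] 4024 [0.525 0.142 0.198] [ 0.453 -0.014 -0.004] [0.629 0.236 0.253]
handle 0.69 [348.3, 228.4] 1501 [0.523 0.103 0.223] [ 0.468 -0.042 -0.004] [0.663 0.127 0.253]
handle 0.45 [302.1, 182.0] 434 [0.666 0.212 0.075] [ 0.643  0.185 -0.002] [0.715 0.244 0.08 ]
wheel 0.79 [349.4, 227.6] 1510 [0.523 0.103 0.223] [ 0.467 -0.013 -0.004] [0.663 0.127 0.253]
jar 0.62 [302.5, 178.5] 412 [0.665 0.212 0.075] [0.643 0.185 0.012] [0.698 0.244 0.08 ]
driver 0.97 [276.9, 240.0] 338 [0.509 0.293 0.024] [ 0.462  0.275 -0.003] [0.565 0.313 0.031]
spanner 0.63 [361.1, 177.1] 432 [0.686 0.047 0.008] [ 0.613  0.017 -0.004] [0.783 0.07  0.015]
bin 0.6 [221.1, 250.6] 2348 [0.487 0.446 0.005] [ 0.431  0.359 -0.003] [0.542 0.511 0.076]
0.8 [ 0.59239496  0.38606339  0.59245462 -0.38603211] 0.0187
```

View pics/side0.png

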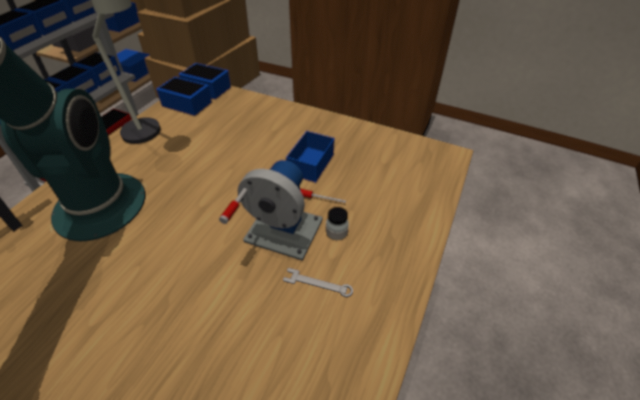

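View pics/top0.png

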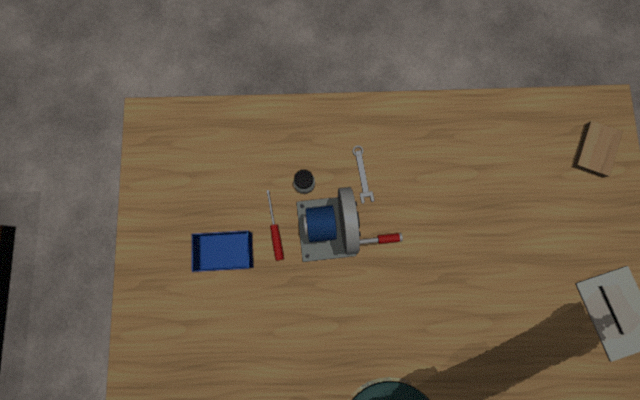

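The side view shows the wheel at (270,198) with the red handle at (230,210), on the robot-side rim. In the top view the handle is at (389,238), the jar at (303,181) and the spanner at (363,177). Next I fit the wheel's axes.

```bash
python3 - <<'E'
from h import *
S=np.load('side0.npz');T=np.load('top0.npz')
m=np.load('side_wheel.npy');d=S['d'];im=S['im'].astype(int)
def red(im): return (im[:,:,0]>110)&(im[:,:,1]<60)&(im[:,:,2]<60)
v,u=np.nonzero(m&(d>0)&(abs(im[:,:,0]-im[:,:,2])<25)); P=unproj('side',np.c_[u,v],d[v,u])
P=P[(P[:,2]>.09)&(P[:,2]<.255)&(P[:,1]<.15)]
# ransac plane
rng=np.random.default_rng(0);best=0
for _ in range(2000):
    q=P[rng.choice(len(P),3,False)];n=np.cross(q[1]-q[0],q[2]-q[0]);n/=np.linalg.norm(n)+1e-12
    if abs(n[2])>.1: continue
    k=abs((P-q[0])@n)<.003
    if k.sum()>best:best=k.sum();I=k
Q=P[I];c=Q.mean(0);n=np.linalg.svd(Q-c)[2][2]; n*=-np.sign(n[1]) 
print('face',len(Q),c,n,Q.min(0),Q.max(0))
for nm,D in (('side',S),('top',T)):
    r=red(D['im'].astype(int))&(D['d']>0); v,u=np.nonzero(r);P=unproj(nm,np.c_[u,v],D['d'][v,u])
    k=(P[:,2]>.1)&(P[:,1]<.1)&(P[:,0]>.35); P=P[k];print(nm,len(P),np.median(P,0),P.min(0),P.max(0),u[k].mean(),v[k].mean())
    if len(P): print(np.linalg.svd(P-P.mean(0))[2][0])
# top: wheel top rim pts
d=T['d'];m=np.load('top_wheel.npy');v,u=np.nonzero(m&(d>0));P=unproj('top',np.c_[u,v],d[v,u]);k=P[:,2]>.235
print('rim top',k.sum(),P[k].mean(0),P[k].min(0),P[k].max(0))
E
```

```text
face 1998 [0.55400883 0.092351   0.17902738] [ 9.57852158e-02 -9.95401762e-01 -7.24683240e-04] [0.47269663 0.08270311 0.09289632] [0.62659653 0.1021344  0.25069739]
side 115 [0.50468724 0.01679265 0.20693404] [ 0.49386279 -0.00669572  0.19976501] [0.5120557  0.04049215 0.21013955] 230.17391304347825 208.27826086956523
[ 0.07556385 -0.99597766  0.0481519 ]
top 93 [0.49971676 0.01616264 0.20693799] [ 0.49348855 -0.00642845  0.20316115] [0.50652512 0.03926879 0.21082718] 388.93548387096774 238.06451612903226
[-0.06439627  0.99789252  0.00797722]
rim top 579 [0.54567742 0.10615374 0.24513136] [0.49781732 0.08926992 0.23512793] [0.59618113 0.12406995 0.25282967]
```

```bash
cat >> h.py <<'E'
from scipy.spatial.transform import Rotation as Ro
AY=np.array([-.0958,.9954,0]); AX=np.array([.9954,.0958,0]); C=np.array([.548,.107,.170]); OFF=-.087
def hc(th,r=.060): return C+OFF*AY+r*np.cos(th)*AX+np.array([0,0,r*np.sin(th)])
def quat(s):
    x=np.array([0,0,-1.]); z=s*AX; y=np.cross(z,x)
    q=Ro.from_matrix(np.c_[x,y,z]).as_quat(); return [q[3],q[0],q[1],q[2]]
D=np.array([0,0,-ctrl.hold_point_z])
E
python3 - <<'E'
from h import *
R=Ro.from_quat(np.roll(sensors.read_orientation(),-1)).as_matrix();print(R.round(2))
for s in (1,-1):
    print(s,np.round(inverse_kinematics(hc(2.618)+D+[0,0,.12],quat(s)),2))
    for th in np.arange(0,6.28,.785): 
        q=inverse_kinematics(hc(th)+D,quat(s)); print(th, None if q is None else np.round(q,2))
E
```

```text
[[-0.    0.91  0.4 ]
 [ 0.    0.4  -0.91]
 [-1.   -0.   -0.  ]]
1 [ 0.5   0.18 -0.67  1.8   0.12  1.2  -0.11]
0.0 [ 0.4   0.58 -0.67  1.69  0.41  1.02 -0.32]
0.785 [ 0.41  0.49 -0.67  1.7   0.34  1.07 -0.27]
1.57 [ 0.43  0.39 -0.65  1.79  0.27  1.06 -0.22]
2.355 [ 0.45  0.32 -0.65  1.91  0.23  0.98 -0.2 ]
3.14 [ 0.45  0.35 -0.64  1.99  0.27  0.89 -0.24]
3.9250000000000003 [ 0.41  0.45 -0.61  1.98  0.35  0.82 -0.3 ]
4.71 [ 0.39  0.55 -0.62  1.88  0.42  0.84 -0.34]
5.495 [ 0.4   0.6  -0.65  1.76  0.44  0.93 -0.35]Traceback (most recent call last):
  File "<stdin>", line 4, in <module>
    return _wrapfunc(a, 'round', decimals=decimals, out=out)
    return _wrapit(obj, method, *args, **kwds)
    result = getattr(arr, method)(*args, **kwds)
TypeError: unsupported operand type(s) for *: 'NoneType' and 'float'
```

```bash
python3 - <<'E'
from h import *
th=2.618; q=quat(1)
ctrl.move_to(hc(th)+D+[0,0,.12],q); ctrl.pause(.3)
print(sensors.read_time(),np.round(sensors.read_contact_force(),2),np.round(sensors.read_moment(),2))
ctrl.servo_line(hc(th)+D+[0,0,.06],v=.1); print(np.round(sensors.read_contact_force(),2))
for n in ('side','top'):
    im,d=get_image(n); x,y=np.clip(proj(n,hc(th))[0].astype(int)-[110,100],0,[420,200]); cv2.imwrite(f'pics/{n}1.png',cv2.resize(im[y:y+200,x:x+220,::-1],None,fx=3,fy=3))
print(sensors.read_time(),sensors.read_tcp_pos()-hc(th)-D)
E
```

```text
3.3917 [-0.49 -0.91 -0.16] [-0.02 -0.   -0.01]
[-0.07  0.27 -0.45]
4.2417 [3.51255879e-04 3.13303520e-05 6.06655563e-02]
```

View pics/side1.png

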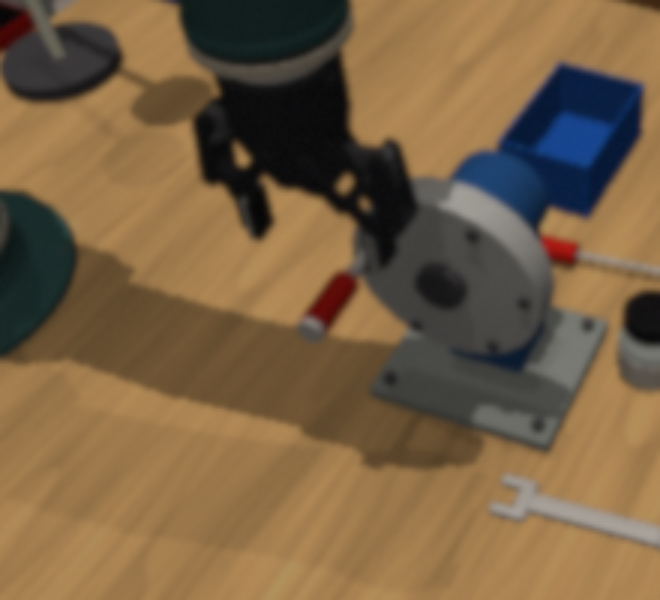

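View pics/top1.png

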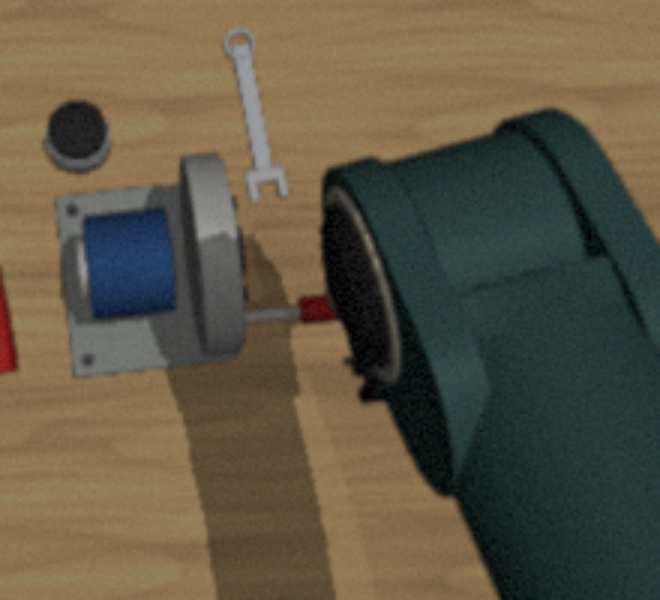

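```bash
cat >> h.py <<'E'
def frc(n=8,dt=.01):
    L=[]
    for _ in range(n): L.append(sensors.read_contact_force()); ctrl.pause(dt)
    return np.mean(L,0)
def tang(f,th): # force by robot on the wheel = -(force on tool)
    t=-np.sin(th)*AX+np.cos(th)*np.array([0,0,1]); r=np.cos(th)*AX+np.sin(th)*np.array([0,0,1])
    return -f@t,-f@r,-f@AY
def ang(p):
    v=np.array(p)-D-C; return np.arctan2(v[2],v@AX), np.hypot(v[2],v@AX)
E
python3 - <<'E'
from h import *
th=2.618
print('bias',frc(20).round(2))
print(ctrl.servo_line(hc(th)+D,v=.1,force_limit=15))
t0=sensors.read_time();b=frc(20);print('bias',b.round(2),sensors.read_time()-t0); np.save('bias.npy',b)
grip(.0); print(sensors.read_width(),sensors.read_tcp_pos(),frc().round(2),ang(sensors.read_tcp_pos()))
for k in range(1,5):
    t=th-.12*k
    ctrl.servo_line(hc(t)+D,v=.06)
    f=frc(4); f2=frc(4)
    print(sensors.read_time(),np.round(tang(f-b,t),2),np.round(tang(f2-b,t),2),ang(sensors.read_tcp_pos()))
im,d=get_image('side'); x,y=np.clip(proj('side',hc(th))[0].astype(int)-[110,100],0,[420,200]); cv2.imwrite('pics/side2.png',cv2.resize(im[y:y+200,x:x+220,::-1],None,fx=3,fy=3))
E
```

```text
bias [-0.08  0.07 -0.02]
False
bias [ 0.02 -0.21  0.  ] 0.16670000000000051
0.020431771487570048 [0.50183465 0.01504659 0.18031876] [-19.77  -2.3    6.14] (np.float64(2.6543805193748615), np.float64(0.06197980778500789))
6.3333 [ -0.23 -27.37   0.19] [-3.500e-01 -2.686e+01 -1.000e-02] (np.float64(2.525416988091763), np.float64(0.061677891360894674))
6.6667 [ -1.12 -28.03   0.39] [ -1.74 -27.78   0.56] (np.float64(2.4019931742151623), np.float64(0.061395187544132826))
7.0 [ -2.92 -26.56   1.92] [ -3.08 -26.36   0.99] (np.float64(2.2767995651865958), np.float64(0.06113953343020235))
7.3333 [ -3.45 -23.19   1.36] [ -3.53 -23.27   1.21] (np.float64(2.1501928381790956), np.float64(0.060859601504102745))
```

View pics/side2.png

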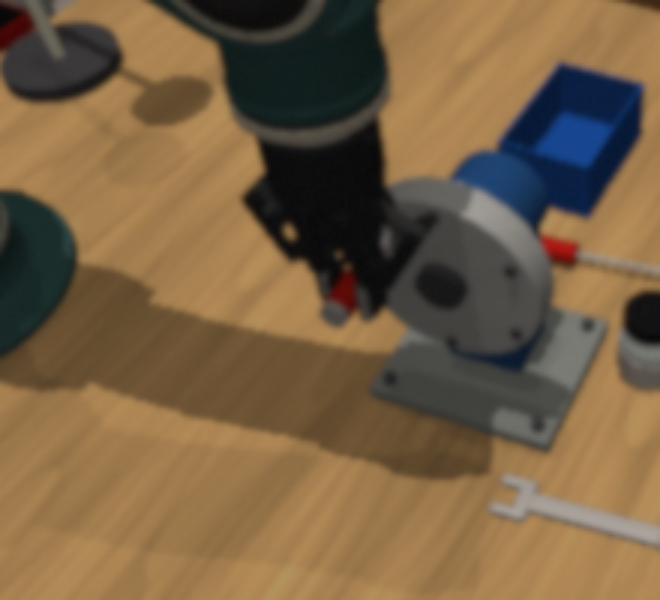

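```bash
cat > turn.py <<'E'
import sys
from h import *
def turn(Cn,th0,th1,step,v,out,b):
    n=int(np.ceil(abs(th1-th0)/step)); L=[]
    for t in np.linspace(th0,th1,n+1)[1:]:
        tgt=hc(t)-C+Cn+D
        ctrl.servo_line(tgt,v=v)
        f=frc(3)-b; L.append(np.r_[t,sensors.read_tcp_pos(),f,tgt])
        if np.linalg.norm(f)>55: print('ABORT',t,f); break
    L=np.array(L); np.save(out,L); return L
def fit(L):
    from scipy.optimize import least_squares
    xs=L[:,1:4]@AX; zs=L[:,3]-D[2]
    s=least_squares(lambda p:np.hypot(xs-p[0],zs-p[1])-p[2],[C@AX,.17,.06]); return s.x,np.abs(s.fun).max()
E
python3 - <<'E'
from turn import *
b=np.load('bias.npy'); Cn=C-.0025*AX
L=turn(Cn,2.138,2.138-2*np.pi,.2,.1,'cw.npy',b)
p,e=fit(L);print('fit',p,e,'vs',C@AX,sensors.read_time(),sensors.read_width())
for r in L:
    a=np.arctan2(r[3]-D[2]-p[1],r[1:4]@AX-p[0]); print(np.round([r[0],a,*tang(r[4:7],a)],2),np.round((r[1:4]-r[7:])*1e3,1))
E
```

```text
fit [0.55310324 0.16976475 0.05997501] 0.00010525456446092152 vs 0.5557298 16.7 0.02001565510309352
[ 1.94  1.94 -1.5   3.62  1.89] [-0.1 -0.2 -0.3]
[1.75 1.74 1.99 7.22 3.12] [ 0.2 -0.3 -0.2]
[1.55 1.55 2.19 7.08 4.61] [-0.  -0.4 -0.2]
[1.35 1.35 2.54 5.67 5.71] [-0.1 -0.4 -0.2]
[1.16 1.16 3.32 5.6  6.49] [-0.2 -0.6 -0.2]
[0.96 0.96 3.72 4.23 7.27] [-0.2 -0.6 -0.1]
[0.76 0.77 4.78 3.02 6.92] [-0.2 -0.6 -0.1]
[0.57 0.57 5.55 1.71 6.85] [-0.1 -0.7 -0.1]
[0.37 0.37 6.24 0.45 6.98] [-0.1 -0.7 -0.1]
[ 0.17  0.18  6.75 -0.96  6.98] [-0.1 -0.8 -0.1]
[-0.02 -0.02  7.87 -4.08  6.71] [-0.1 -0.8 -0.1]
[-0.22 -0.22  8.08 -6.03  6.99] [-0.1 -0.8 -0.2]
[-0.41 -0.42  9.47 -9.71  6.55] [-0.2 -0.7 -0.3]
[ -0.61  -0.62   9.64 -13.05   6.01] [-0.3 -0.7 -0.5]
[ -0.81  -0.82   9.46 -16.85   5.88] [-0.8 -0.7 -0.7]
[ -1.    -1.03   8.89 -16.08   5.83] [-1.3 -0.7 -0.9]
[ -1.2   -1.23   8.21 -12.17   5.32] [-1.7 -0.7 -0.8]
[-1.4  -1.43  9.77 -6.48  4.62] [-2.  -0.6 -0.5]
[-1.59 -1.62  8.9  -2.07  5.16] [-1.9 -0.5 -0.2]
[-1.79 -1.81  7.94 -2.41  4.92] [-1.6 -0.4  0.1]
[-1.99 -2.01  7.51 -2.05  4.52] [-1.4 -0.3  0.3]
[-2.18 -2.2   7.05 -2.41  4.45] [-1.2 -0.2  0.5]
[-2.38 -2.4   6.24 -2.74  3.57] [-1.  -0.1  0.7]
[-2.57 -2.59  4.94 -2.78  3.69] [-0.7 -0.1  0.8]
[-2.77 -2.79  3.88 -3.05  3.34] [-0.5 -0.   0.9]
[-2.97 -2.99  3.13 -2.13  3.29] [-0.3  0.   0.9]
[-3.16  3.1   2.6  -2.81  3.88] [-0.1  0.   0.7]
[-3.36  2.91  2.6  -2.06  3.25] [0.1 0.  0.4]
[-3.56  2.72  1.4  -1.14  4.14] [0.1 0.  0.1]
[-3.75  2.53  1.18 -0.67  3.94] [ 0.  -0.  -0.1]
[-3.95  2.33  1.02  0.14  4.55] [ 0.2 -0.1 -0. ]
[-4.15  2.13  1.61  0.93  4.92] [ 0.2 -0.1 -0.1]
```

```bash
cat >> turn.py <<'E'
PC=np.array([0.55310324,0.16976475])
CN=C+(PC[0]-C@AX)*AX+np.array([0,0,PC[1]-C[2]])
def show(L):
    for r in L:
        a=np.arctan2(r[3]-D[2]-PC[1],r[1:4]@AX-PC[0]); e=r[1:4]-r[7:]
        print(np.round([r[0],a,*tang(r[4:7],a)],2),'lead tang mm',(-tang(e,a)[0]*1e3).round(2),'rad',(-tang(e,a)[1]*1e3).round(2))
E
python3 - <<'E'
from turn import *
b=np.load('bias.npy')
th=2.138
L=turn(CN,th,th+.3,.03,.03,'t1.npy',b); show(L); print(sensors.read_time())
E
```

```text
[ 2.17  2.17 -0.54  0.17  4.66] lead tang mm 0.23 rad -0.08
[ 2.2   2.2  -0.98  1.1   5.1 ] lead tang mm 0.25 rad -0.07
[ 2.23  2.23 -1.02  0.99  4.66] lead tang mm 0.22 rad -0.05
[ 2.26  2.26 -1.22  1.26  5.21] lead tang mm 0.2 rad -0.06
[ 2.29  2.29 -1.39  1.33  4.81] lead tang mm 0.2 rad -0.05
[ 2.32  2.32 -1.03  1.51  4.71] lead tang mm 0.2 rad -0.04
[ 2.35  2.35 -0.85  1.79  4.98] lead tang mm 0.15 rad -0.04
[ 2.38  2.38 -1.11  1.49  5.18] lead tang mm 0.14 rad -0.04
[ 2.41  2.41 -1.48  2.42  5.01] lead tang mm 0.14 rad -0.04
[ 2.44  2.44 -1.81  1.94  4.62] lead tang mm 0.1 rad -0.02
19.45
```

```bash
python3 - <<'E'
from turn import *
b=np.load('bias.npy')
th=2.438
L=turn(CN,th,th+.3,.15,.02,'t2.npy',b); show(L); print(sensors.read_time())
L=turn(CN,th+.3,th,.15,.02,'t3.npy',b); show(L); print(sensors.read_time())
ctrl.pause(.2); print(tang(frc()-b,th))
E
```

```text
[ 2.59  2.59 -3.08  2.76  4.43] lead tang mm 0.12 rad -0.01
[ 2.74  2.74 -3.15  3.09  4.66] lead tang mm 0.05 rad -0.02
20.7
[ 2.59  2.58 -3.11  2.06  4.58] lead tang mm -0.32 rad -0.03
[ 2.44  2.43 -4.27  3.76  4.05] lead tang mm -0.29 rad -0.02
21.95
(np.float64(-2.5802805163482656), np.float64(2.5993875249067893), np.float64(4.754537337409322))
```

```bash
python3 - <<'E'
from turn import *
b=np.load('bias.npy')
th=2.438
L=turn(CN,th,th+2*np.pi-.9,.2,.1,'ccw.npy',b); show(L[::2]); print(sensors.read_time())
def an(L):
    a=np.arctan2(L[:,3]-D[2]-PC[1],L[:,1:4]@AX-PC[0]); return a,np.array([tang(r[4:7],x) for r,x in zip(L,a)])
for n,k in (('cw',2),('ccw',1)):
    a,t=an(np.load(n+'.npy')[k:]); M=np.c_[np.ones(len(a)),np.cos(a),np.sin(a)]
    s,*_=np.linalg.lstsq(M,t[:,0],rcond=None); print(n,s,np.hypot(s[1],s[2]),np.degrees(np.arctan2(s[2],s[1])),np.abs(M@s-t[:,0]).max())
E
```

```text
[ 2.64  2.64 -9.34  5.87  4.22] lead tang mm 0.37 rad 0.03
[ 3.04  3.04 -8.03  1.25  4.25] lead tang mm 0.07 rad 0.03
[ 3.43 -2.85 -6.57 -2.64  3.98] lead tang mm -0.3 rad -0.0
[ 3.83 -2.46 -4.35 -6.48  3.95] lead tang mm -0.36 rad -0.01
[ 4.23 -2.06 -3.28 -9.73  5.14] lead tang mm -0.42 rad -0.01
[  4.63  -1.66  -1.72 -13.85   5.52] lead tang mm -0.3 rad -0.1
[  5.03  -1.25  -1.05 -19.35   6.39] lead tang mm 0.35 rad -0.13
[  5.43  -0.83   0.77 -12.     7.14] lead tang mm 1.48 rad -0.02
[ 5.83 -0.42 -1.73 -1.57  7.34] lead tang mm 1.86 rad 0.12
[ 6.23 -0.03 -2.96  3.25  8.08] lead tang mm 1.54 rad 0.12
[ 6.62  0.36 -4.06  4.91  7.18] lead tang mm 1.38 rad 0.1
[ 7.02  0.76 -5.88  4.67  7.18] lead tang mm 1.34 rad 0.04
[ 7.42  1.16 -7.85  4.62  6.48] lead tang mm 1.47 rad 0.03
[ 7.82  1.57 -8.18  6.2   6.22] lead tang mm 1.78 rad 0.03
30.0917
cw [ 5.31983017  2.40612179 -3.39993748] 4.165212712180139 -54.71311422107335 1.1239210987238764
ccw [-5.15886874  2.59705612 -3.74574085] 4.557990238198206 -55.26504614359866 1.6666403743066782
```

```bash
python3 - <<'E'
from turn import *
b=np.load('bias.npy')
th=2.438+2*np.pi-.9-2*np.pi
def st(l):
    f=frc(3)-b; p=sensors.read_tcp_pos(); a=np.arctan2(p[2]-D[2]-PC[1],p@AX-PC[0]); print(l,round(sensors.read_time(),2),'a',round(a,4),np.round(tang(f,a),2)); return a
a=st('start'); print('tgt',th)
for d in (.05,.1,.15,.10,.05,0,-.05,-.1):
    r=ctrl.servo_line(hc(th+d)-C+CN+D,v=.012,force_limit=6); st(f'{d} trip={r}')
E
```

```text
start 30.12 a 1.5666 [-8.75  5.6   6.06]
tgt 1.5380000000000003
0.05 trip=True 30.35 a 1.5749 [-2.37 -7.29 -1.22]
0.1 trip=True 30.58 a 1.5835 [-1.67 -8.85 -0.74]
0.15 trip=True 30.84 a 1.5895 [-1.83 -7.86 -0.82]
0.1 trip=True 31.07 a 1.6078 [-3.28 -7.69 -0.52]
0.05 trip=True 31.31 a 1.604 [-0.83 -5.93  0.81]
0 trip=True 31.54 a 1.6006 [-1.29 -6.77 -0.19]
-0.05 trip=True 31.8 a 1.6006 [-1.43 -7.21 -0.17]
-0.1 trip=True 32.08 a 1.6001 [-1.53 -6.68 -0.01]
```

```bash
cat > thr.py <<'E'
from turn import *
import threading,time
b=np.load('bias.npy')
L=[];stop=False
def w():
    while not stop:
        try: t=sensors.read_time(); L.append((t,*sensors.read_contact_force(),*sensors.read_tcp_pos()))
        except Exception as e: print('thr',e); return
        time.sleep(.001)
p=sensors.read_tcp_pos(); th=np.arctan2(p[2]-D[2]-PC[1],p@AX-PC[0]); print('t',sensors.read_time(),th)
T=threading.Thread(target=w);T.start()
try:
    for d in (-.17,-.34): ctrl.servo_line(hc(th+d)-C+CN+D,v=.03)
finally:
    stop=True;T.join()
print(len(L),sensors.read_time())
A=np.array(L)
i=np.unique(A[:,0],return_index=True)[1]; A=A[i]; print(len(A))
for r in A[::max(1,len(A)//40)]:
    a=np.arctan2(r[6]-D[2]-PC[1],r[4:7]@AX-PC[0]); print(r[0].round(3),a.round(4),np.round(tang(r[1:4]-b,a),2))
E
python3 thr.py
```

```text
t 32.0833 1.6001438226756224
thr 't'
0 33.0667Traceback (most recent call last):
  File "thr.py", line 18, in <module>
    i=np.unique(A[:,0],return_index=True)[1]; A=A[i]; print(len(A))
                ~^^^^^
IndexError: too many indices for array: array is 1-dimensional, but 2 were indexed
```

```bash
python3 - <<'E'
from turn import *
b=np.load('bias.npy')
p=sensors.read_tcp_pos(); th=np.arctan2(p[2]-D[2]-PC[1],p@AX-PC[0]); print(sensors.read_time(),th)
base=hc(th)-C+CN+D; r=np.cos(th)*AX+np.sin(th)*np.array([0,0,1])
for dr,dy in ((0,0),(.003,0),(-.003,0),(0,0)):
    ctrl.servo_line(base+dr*r+dy*AY,v=.03); f=frc(4)-b; q=sensors.read_tcp_pos()-base
    print(dr,'f.t f.r f.y on tool',np.round(-np.array(tang(f,th)),1),'disp mm t r y',np.round(-np.array(tang(q,th))*1e3,2),sensors.read_time().__round__(2))
E
```

```text
33.0667 1.2601729241508026
0 f.t f.r f.y on tool [-0.2  0.1 -5.3] disp mm t r y [ 0.   -0.12 -0.55] 33.35
0.003 f.t f.r f.y on tool [  2.9 -19.   -3.9] disp mm t r y [ 1.72  0.07 -0.52] 33.63
-0.003 f.t f.r f.y on tool [ 0.2 18.2 -6.2] disp mm t r y [-1.44 -0.32 -0.56] 34.02
0 f.t f.r f.y on tool [ 3.2  1.3 -5.6] disp mm t r y [ 0.28 -0.14 -0.57] 34.3
```

```bash
python3 - <<'E'
from turn import *
b=np.load('bias.npy')
tg=np.radians(215); 
L=turn(CN,1.26,tg+.4,.2,.1,'fin.npy',b); show(L[-4:]); 
M=turn(CN,tg+.4,tg-.4,.2,.1,'fin2.npy',b); show(M); 
N=turn(CN,tg-.4,tg,.2,.06,'fin3.npy',b); show(N);print(sensors.read_time(),sensors.read_width(),sensors.read_tcp_pos())
im,d=get_image('side'); cv2.imwrite('pics/side3.png',cv2.resize(im[100:300,170:390,::-1],None,fx=3,fy=3))
r=[x['score'] for x in cut_out('side','handle')]; print(r)
E
```

```text
[ 3.57 -2.71 -6.04 -9.28  3.98] lead tang mm -0.19 rad 0.11
[  3.77  -2.52  -5.43 -10.81   4.17] lead tang mm -0.22 rad 0.07
[  3.96  -2.33  -5.01 -12.25   4.54] lead tang mm -0.18 rad 0.01
[  4.15  -2.13  -3.84 -13.71   4.58] lead tang mm -0.12 rad -0.01
[ 3.99 -2.31  6.68 -9.92  3.9 ] lead tang mm -1.15 rad 0.07
[  3.83  -2.47   5.48 -10.39   3.44] lead tang mm -1.3 rad 0.1
[ 3.67 -2.63  4.95 -9.78  3.48] lead tang mm -1.39 rad 0.08
[ 3.51 -2.8   3.93 -9.68  3.79] lead tang mm -1.51 rad 0.06
[ 3.35 -2.96  3.35 -8.76  3.76] lead tang mm -1.64 rad 0.08
[ 3.55 -2.75 -6.09 -8.48  3.93] lead tang mm -0.94 rad 0.1
[  3.75  -2.55  -5.14 -11.13   4.33] lead tang mm -0.9 rad 0.07
40.8 0.020412957529396838 [0.50424321 0.01529838 0.11735854]
[]
```

View pics/side3.png

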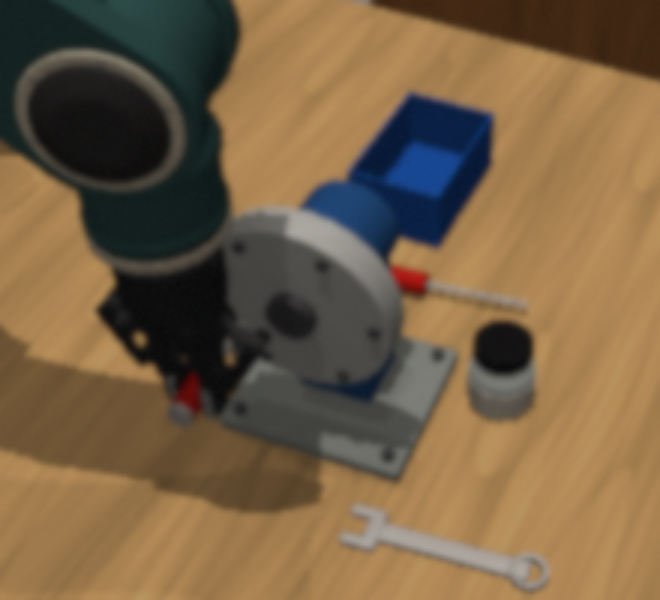

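The handle is gripped in the lower left of the picture, with red visible between the pads at (190,395). The bin, jar, spanner and screwdriver look undisturbed. The weight's share crosses zero at about -2.52 rad and the wheel stands at -2.55 rad, so I check that it is at rest and then hand in.

```bash
python3 - <<'E'
from turn import *
b=np.load('bias.npy'); p0=np.array(sensors.read_tcp_pos()); ctrl.pause(.5); p=np.array(sensors.read_tcp_pos())
print((p-p0)*1e3,np.degrees(np.arctan2(p[2]-D[2]-PC[1],p@AX-PC[0])),np.abs(sensors.read_qd()).max(),sensors.read_width(),sensors.read_time())
workorder.close_job()
E
```

```text
[-0.02201564 -0.02195527  0.03587955] -145.9851833483672 0.0017658901903777687 0.020010446388361955 41.4
the job is handed in; nothing more can be done
```

The wheel is stopped with its heavy side straight down by my measurements, and the fingers still grip the handle. I handed the job in at 41.4 s; it reports no verdict.

**Finding the heavy side:** I took the handle from above and turned the wheel a full turn clockwise, then most of a turn back. Fits to the two directions put the bearing at 54.7° and 55.3° ahead of the handle, with about 5.2 N of drag at the handle and 4.2 to 4.6 N from the weight. That puts the heavy side down when the handle is at about -145°.

**Final checks:**
- **Position:** back-and-forth moves around the stop put the weight's share at zero near -144.5°; the wheel stands at -146.0°.
- **At rest:** the tool drifted less than 0.05 mm in 0.5 s.
- **Grip:** the fingers are closed on the sleeve at 20 mm.
- **Bystanders:** they looked untouched in the last picture, which I checked by eye only.

**What disagreed or failed:**
- **Force direction:** after each step the leftover force pointed against the motion, as if the arm had overshot. I confirmed the sensor's sign by pushing the handle outward and inward, and used the mean of both directions, which cancels the drag.
- **Failed probes:** the force-limit test tripped on sideways force every time, and reading the sensors during a move did not work.
- **Handle detection:** the network did not find the handle in the last picture, where the gripper partly hides it.
- **Wheel centre:** my first estimate was 2.6 mm off, so the arm pressed on the handle with about 27 N until I corrected it.

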